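# Fasten the black vent grille with its push rivets

### The arm

A 6-joint arm with a two-finger parallel gripper is mounted at the origin on the work surface. World frame = base frame: x ahead of the robot, y to its left, z up, the work surface at z = 0. Lengths are in m, angles in rad, forces in N, time in s.
With the tool pointing down it reaches from about 0.35 to 0.875 m from the base axis. Payload 4.2 kg.
Tool frame: the origin (TCP) lies midway between the tips of the shut fingers; the grasp point (between the pads) lies 19 mm behind it; z points along the fingers, y is the direction in which the jaws open and shut (so a half turn about z gives the same grasp; the last joint's range is limited). The gripper opens to 85 mm and grips with 20 to 120 N. Pads are 22 mm wide; open, the fingers measure 114 mm over their backs; the gripper's body (76 mm by 85 mm) begins 54 mm behind the grasp point. The pads swing forward as they close: fully open they stand 13 mm farther back than shut.
Start: joints at [1.436, 0.385, 0.008, 0, -1.194, -0.259], TCP at [0.24, 0.577, 0.231] pointing down, gripper open.
Joint ranges: [-3.14, 3.14], [-1.21, 2.06], [-1.07, 1.41], [-3.16, 2.05], [-2.99, -0.16], [-3.1, 3.1]. Speed limits (rad/s): [2.79, 2.79, 3.14, 3.14, 3.14, 3.14].

### API

Orientations are given as a 3x3 rotation matrix whose columns are the frame's x, y, z axes.
In Python, from cell import * gives the robot as it stands. The module is installed in compiled form; this text tells all that it offers.
- The arm moves only by the tool drive_tool, never from a script. Its argument "moves" is a list of rows, each an object with "offset": the shift along the tool's x, y, z in mm, a list of three; "rotation": the turn, a rotation vector about the tool's x, y, z in degrees, a list of three; "fingers": the finger opening in mm, from 0 to 85.4. A call has 1 to 5 rows; each row shifts and turns the commanded pose from where the row before left it, along the tool's axes as they then stand; what a row does not reach is not made up. A row lasts 1/10 s, in which the tool goes at most 50 mm and 8.59 degrees, less where a joint would pass 70% of its speed; a pose out of reach is approached as far as the arm can. A call with a gripper value outside its range is refused whole. The fingers move at their own pace and stop on an object; "force" is the grip in N (left out, the last holds). Time passes only in rows, so rows that do not move let the fingers close. It gives the time, the measured TCP pose, the force and the opening at its end, in the units of the state.
- sense(): the state, without advancing time (a new reading comes with each control period).
- snapshot(name): name is "scene" or "top" or "wrist"; returns (picture, depth): 420x560x3 uint8, red, green, blue; 420x560 float32, m along the optical axis (not along the pixel's ray), 0 where there is no reading.
- camera_info(name): a dict with "vertical_fov" (degrees; the focal length in pixels is half the picture's height over the tangent of half this angle, whatever the lens; pixels are square), "cx", "cy" (the principal point, pixels), "k1" (the pictures are not rectified: a ray, as slopes to the right and down, at radius r is drawn at 1 + k1 r^2 times it, then the intrinsics apply), "rvec" (rotation vector, rad) and "tvec" (3), from world to camera coordinates, as OpenCV has them; the wrist camera has in their place "tool_from_camera" (4x4, takes a point from camera to tool coordinates, whose origin is the TCP and whose axes are the flange's). Camera axes: x right, y down, z forward; pixel columns grow to the right and rows downward; lengths in m; the calibration is good to about 2 mm. A picture is of the moment at which its call begins: read the wrist's pose just before it. camera_info takes no time and is no camera call.
- finish_job(): hands the job in, once; it reports no verdict.
The state is a dict: "time": time; "qpos": joint angles; "qd": joint speeds; "tau": joint torques, N m; "tool_pos": TCP position; "tool_rot": TCP orientation; "ft_force": force on the tool from outside, world axes, zero at the start; "torque": the same for the moment, N m; "finger_gap": finger opening in m.
Only numpy, scipy, OpenCV 4.12 (cv2) and the standard library are available. Lean on these libraries where they do the work, as an engineer would, in place of code of your own. Each camera call takes 0.05 s, during which the arm holds its last target.

### The job

On the grey cabinet panel lie two vent grilles, a black one and a white one, each with two push rivets whose orange center pins stand proud. Fasten the black grille: push the center pins of both its rivets down until they are flush with the rivet heads. The white grille still has to come off again, so leave both of its pins standing as they are.

Things in the scene. Friction and masses are not known exactly. Their poses are not given: they have to be found in the camera images.
- black_pin_near_top (a point): Center of the top face of the orange center pin (12 mm diameter) of the black grille's near rivet (robot's side). The pin stands in a flat grey rivet head (26 mm diameter) whose top is 27 mm above the bench. Pin top starts 36 to 39.5 mm above the bench; pushed down it slides at about 6 N, stays where left, and stops solidly fully home at 27.5 mm, level with the head. It moves only vertically.
- black_pin_far_top (a point): Center of the pin top of the black grille's far rivet; same sizes, heights and behaviour as the near one. The grille is a black louvred plate, 160 x 76 x 6 mm, fixed flat on the light grey panel (264 x 440 x 18 mm, fixed between bench dogs 24 mm high); its two rivets lie on its long center line, 120 mm apart.
- white_pin_near_top (a point): Center of the pin top of the white grille's near rivet; same rivet, heights and behaviour as the black grille's. The white grille is the same plate in white, left or right of the black one, centers 200 to 260 mm apart; a loose yellow tape measure (62 x 34 x 30 mm) lies on the panel between them. This pin must stay standing.
- white_pin_far_top (a point): Center of the pin top of the white grille's far rivet; same rivet, heights and behaviour as the others. This pin must stay standing.

How it is judged:
At the end, for the whole second after the job is handed in: Both pins of the black grille are flush: their tops within 2 mm of fully home (below 29.5 mm over the bench). Both pins of the white grille stand as they did at the start, within 3 mm (height (world z) of each of black_pin_near_top, black_pin_far_top below 0.0295 m and distance of each of white_pin_near_top, white_pin_far_top from where it was at the start of the episode below 0.003 m); the robot touches nothing.
It fails at once if a pin of the white grille is pushed in by more than 3 mm (distance of any of white_pin_near_top, white_pin_far_top from where it was at the start of the episode above 0.003 m).
It also fails if it takes over 32 s, if anything falls off the work surface, if the arm or the gripper's body presses on something with over 40 N, if the wrist force passes 120 N, or if a joint passes its speed limit or range.

## Working session

There is one attempt and no reset: what is moved stays moved. The work goes in short steps, Python scripts to look and compute and a tool call to move; the robot and the scene stay as the last step left them, time stands still between calls to the robot, and variables do not carry over. Pictures are saved under pics/ and viewed, and the job is handed in when it is done.

Besides the shell and the picture viewer there is one more tool, called as name([rows], argument=value, ...), one row to a line, values as JSON. drive_tool: Moves the arm, as the interface text tells. Its arguments: {"type":"object","properties":{"moves":{"type":"array"},"force":{"type":"number"}},"required":["moves"]}

```bash
mkdir -p pics
cat > h.py <<'E'
from cell import *
import numpy as np, cv2
def K(ci): 
    f=210/np.tan(np.radians(ci['vertical_fov'])/2); return f
def ray(ci,u,v):
    f=K(ci); x,y=(u-ci['cx'])/f,(v-ci['cy'])/f
    a,b=x,y
    for _ in range(20):
        s=1+ci['k1']*(a*a+b*b); a,b=x/s,y/s
    return np.array([a,b,1.])
def pose(ci,s=None):
    if 'rvec' in ci:
        R=cv2.Rodrigues(np.array(ci['rvec'],float))[0]; t=np.array(ci['tvec']).ravel()
        return R.T,-R.T@t
    T=np.array(ci['tool_from_camera']); R=np.array(s['tool_rot']); p=np.array(s['tool_pos'])
    return R@T[:3,:3], R@T[:3,3]+p
def onplane(ci,u,v,z,s=None):
    R,c=pose(ci,s); d=R@ray(ci,u,v); return c+d*(z-c[2])/d[2]
def proj(ci,P,s=None):
    R,c=pose(ci,s); q=R.T@(np.array(P)-c); a=q[:2]/q[2]; a=a*(1+ci['k1']*(a@a)); return a*K(ci)+[ci['cx'],ci['cy']]
E
python3 - <<'E'
from h import *
s=sense(); print(s)
for n in('top','scene'):
    p,d=snapshot(n); cv2.imwrite(f'pics/{n}0.png',p[:,:,::-1]); np.save(f'{n}0.npy',d); print(n,camera_info(n))
print(camera_info('wrist'))
E
```

```text
{'time': 0.0, 'qpos': array([ 1.43563963e+00,  3.85536222e-01,  6.59561110e-03, -5.04240925e-04,
       -1.19397749e+00, -2.58606596e-01]), 'qd': array([-0.00196752, -0.00034093, -0.00097633,  0.00140036, -0.00013594,
        0.00140009]), 'tau': array([-7.94895714e-04, -3.92292452e+01,  1.88401330e+01,  4.18647632e+00,
       -4.64190845e-03, -2.61916909e-06]), 'tool_pos': array([0.23954335, 0.57663021, 0.23022125]), 'tool_rot': array([[ 9.23400393e-01, -3.83837403e-01, -7.50481626e-04],
       [-3.83838126e-01, -9.23398145e-01, -2.03920670e-03],
       [ 8.97304616e-05,  2.17106773e-03, -9.99997639e-01]]), 'ft_force': array([-0.16529655, -1.13965618, -0.43096418]), 'torque': array([ 0.08022382, -0.04070171, -0.02916593]), 'finger_gap': 0.08547829870541582}
top {'vertical_fov': 56.883857013581554, 'cx': 279.8799343930129, 'cy': 213.73853857070375, 'k1': 0.0031621375577079057, 'rvec': array([ 2.08327391, -2.13516849,  0.11725053]), 'tvec': array([0.04453983, 0.58160001, 0.61828902])}
scene {'vertical_fov': 54.514116127091526, 'cx': 279.4906866016117, 'cy': 206.67268091881212, 'k1': 0.04208814569426208, 'rvec': array([ 0.71506106,  2.57770736, -1.18456067]), 'tvec': array([ 0.45242424, -0.12788678,  0.92170982])}
{'vertical_fov': 71.06652731070221, 'cx': 283.949731798382, 'cy': 212.71501320176696, 'k1': -0.0015027067320347238, 'tool_from_camera': array([[ 8.46348317e-04, -9.45517220e-01, -3.25570992e-01,
         8.35332797e-02],
       [ 9.99999486e-01,  9.82148715e-04, -2.52757901e-04,
        -8.21685931e-04],
       [ 5.58746079e-04, -3.25570610e-01,  9.45517565e-01,
        -1.42933478e-01],
       [ 0.00000000e+00,  0.00000000e+00,  0.00000000e+00,
         1.00000000e+00]])}
```

View pics/top0.png

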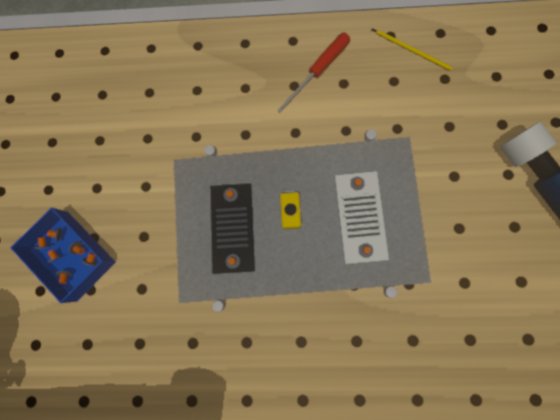

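View pics/scene0.png

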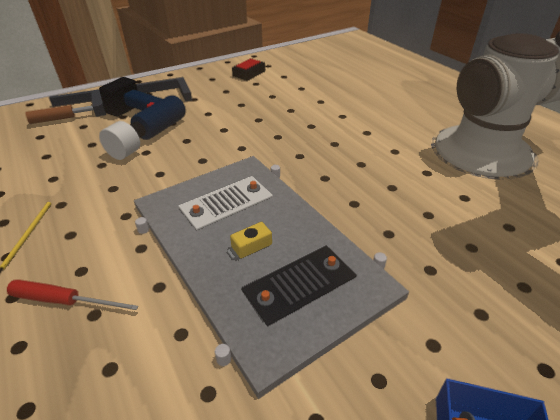

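The top view shows the black grille on the left, with pins at about (231,194) and (233,262). The white grille is on the right, with pins at about (358,183) and (366,250), and the tape lies between them at (290,210). I'll enlarge it to read the pins more closely.

Run:
```python
from h import *
a=cv2.imread('pics/top0.png'); b=cv2.imread('pics/scene0.png')
def crop(im,u,v,r=20,k=14): return cv2.resize(im[v-r:v+r,u-r:u+r],None,fx=k,fy=k,interpolation=cv2.INTER_NEAREST)[:, :]
t=[cv2.resize(crop(a,*q,r=14,k=10),(280,280)) for q in((231,194),(233,262))]
w=[cv2.resize(crop(b,*q,r=14,k=10),(280,280)) for q in((332,262),(265,297))]
cv2.imwrite('pics/c0.png',np.vstack([np.hstack(t),np.hstack(w)]))
ct,cs=camera_info('top'),camera_info('scene')
def cents(im,qs):
    hsv=cv2.cvtColor(im,cv2.COLOR_BGR2HSV); m=cv2.inRange(hsv,(3,130,90),(16,255,255))
    n,l,st,c=cv2.connectedComponentsWithStats(m)
    o=[]
    for q in qs:
        i=1+np.argmin(np.linalg.norm(c[1:]-q,axis=1)); o.append(c[i]); print(c[i],st[i])
    return o
A=cents(a,[(231,194),(233,262),(358,183),(366,250)])
B=cents(b,[(265,297),(332,262),(196,211),(253,187)])
for n,x,y in zip(['Bfar','Bnear','Wfar','Wnear'],A,B):
    print(n,onplane(ct,*x,.037),onplane(cs,*y,.035))
    # triangulate
    R1,c1=pose(ct);R2,c2=pose(cs);d1=R1@ray(ct,*x);d2=R2@ray(cs,*y)
    k=np.linalg.lstsq(np.c_[d1,-d2],c2-c1,rcond=None)[0]; print((c1+k[0]*d1+c2+k[1]*d2)/2,(c1+k[0]*d1-c2-k[1]*d2))
print('tape',onplane(ct,290,210,.048))
```

```text
[229.47368421 193.23684211] [226 190   7   7  38]
[231.625 260.5  ] [228 257   8   8  40]
[357.58974359 182.        ] [355 179   7   7  39]
[366.16666667 249.5       ] [363 247   7   6  36]
[265.11842105 294.86842105] [261 290   9  11  76]
[331.28358209 260.19402985] [328 256   8  10  67]
[195.71111111 208.48888889] [193 205   7   8  45]
[253.07317073 184.56097561] [250 181   7   8  41]
Bfar [0.62432827 0.12017409 0.037     ] [0.62335864 0.12232096 0.035     ]
[0.62400801 0.12124216 0.03437587] [ 0.00179259 -0.00119051  0.00018555]
Bnear [0.50496622 0.11620935 0.037     ] [0.50425827 0.11801917 0.035     ]
[0.50449712 0.11715091 0.03433732] [ 0.00120643 -0.00090122 -0.00010339]
Wfar [ 0.63716069 -0.10704429  0.037     ] [ 0.63686332 -0.10438748  0.035     ]
[ 0.63712232 -0.10706867  0.03338142] [ 0.00172115 -0.00096668  0.0005719 ]
Wnear [ 0.51842882 -0.11530136  0.037     ] [ 0.51760423 -0.11288973  0.035     ]
[ 0.51770508 -0.11522393  0.03368149] [ 0.001886   -0.00119381  0.00032767]
tape [0.5887898 0.0126753 0.048    ]
```

View pics/c0.png

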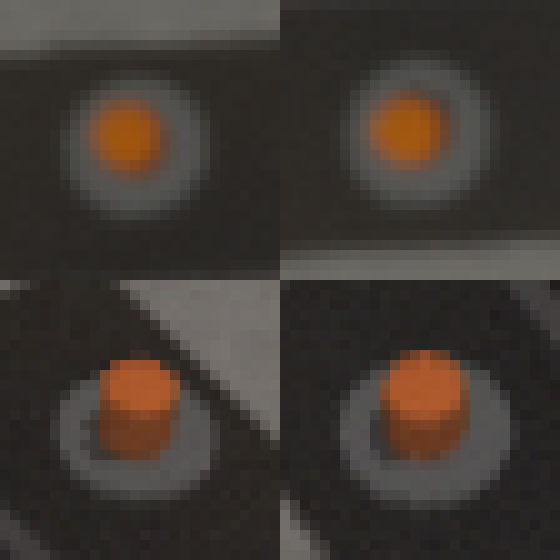

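The pins cross-check well: spacing is 119.4 mm and heights are about 34–37 mm. Next I move above the near black pin with the fingers shut.

drive_tool([
  {"offset":[28,21.5,0],"rotation":[0,0,0],"fingers":0},
  {"offset":[28,21.5,0],"rotation":[0,0,0],"fingers":0},
  {"offset":[28,21.5,0],"rotation":[0,0,0],"fingers":0},
  {"offset":[28,21.5,0],"rotation":[0,0,0],"fingers":0},
  {"offset":[28,21.5,0],"rotation":[0,0,0],"fingers":0},
], force=40)

```text
time: 0.6
tool_pos: [0.3281, 0.4226, 0.2309]
tool_rot: [[0.924, -0.384, -0.0], [-0.384, -0.924, -0.001], [-0.0, 0.001, -1.0]]
ft_force: [0.1, -0.3, -0.2]
finger_gap: 0.0125
```

drive_tool([
  {"offset":[28,21.5,0],"rotation":[0,0,0],"fingers":0},
  {"offset":[28,21.5,0],"rotation":[0,0,0],"fingers":0},
  {"offset":[28,21.5,0],"rotation":[0,0,0],"fingers":0},
  {"offset":[28,21.5,0],"rotation":[0,0,0],"fingers":0},
  {"offset":[28,21.5,0],"rotation":[0,0,0],"fingers":0},
])

```text
time: 1.1
tool_pos: [0.4161, 0.2697, 0.231]
tool_rot: [[0.924, -0.384, -0.001], [-0.384, -0.924, -0.0], [-0.0, 0.001, -1.0]]
ft_force: [0.5, 0.1, -0.5]
finger_gap: -0.0
```

drive_tool([
  {"offset":[28,21.5,0],"rotation":[0,0,0],"fingers":0},
  {"offset":[28,21.5,0],"rotation":[0,0,0],"fingers":0},
  {"offset":[28,21.5,20],"rotation":[0,0,0],"fingers":0},
  {"offset":[28,21.5,30],"rotation":[0,0,0],"fingers":0},
  {"offset":[0,0,30],"rotation":[0,0,0],"fingers":0},
])

```text
time: 1.6
tool_pos: [0.4874, 0.146, 0.1504]
tool_rot: [[0.922, -0.388, 0.001], [-0.388, -0.922, 0.0], [0.0, -0.0, -1.0]]
ft_force: [-0.1, 1.2, -0.4]
finger_gap: -0.0001
```

Run:
```python
from h import *
s=sense(); p,d=snapshot('wrist'); cv2.imwrite('pics/w1.png',p[:,:,::-1]); ci=camera_info('wrist')
np.savez('w1.npz',R=s['tool_rot'],p=s['tool_pos'],d=d)
print(s['tool_pos'])
im=p[:,:,::-1].copy();hsv=cv2.cvtColor(im,cv2.COLOR_BGR2HSV); m=cv2.inRange(hsv,(3,130,90),(16,255,255))
n,l,st,c=cv2.connectedComponentsWithStats(m)
for i in range(1,n):
    if st[i,4]>60: print(c[i],st[i],onplane(ci,*c[i],.037,s))
for P in([.5045,.117,.037],[.624,.121,.037]): print(proj(ci,P,s))
```

```text
[0.48738558 0.14599372 0.15037221]
[246.75113122  41.4479638 ] [239  33  16  18 221] [0.62281095 0.12113777 0.037     ]
[307.51048951 178.69230769] [302 172  13  14 143] [0.50475765 0.11705737 0.037     ]
[  8.86627907 278.14534884] [  0 272  20  14 172] [0.52610247 0.42934884 0.037     ]
[ 51.87603306 303.81818182] [ 45 297  15  14 121] [0.4844294  0.40851701 0.037     ]
[307.67632498 178.9311111 ]
[246.25535406  39.74889855]
```

View pics/w1.png

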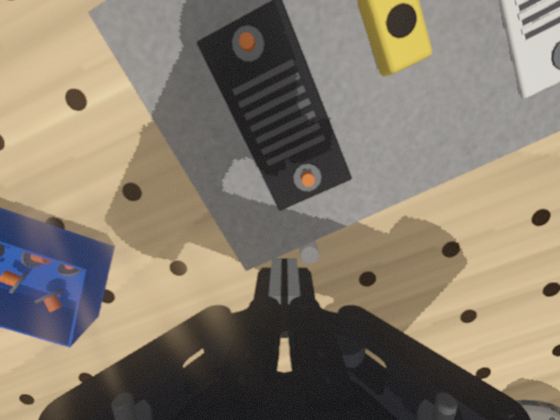

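The wrist view shows the near pin at (307,179) and the far pin at (247,41). It agrees with the other cameras to within 1.5 mm: near ≈ (0.5046, 0.117), far ≈ (0.6235, 0.121).

drive_tool([
  {"offset":[14,10,0],"rotation":[0,0,0],"fingers":0},
  {"offset":[13,10,20],"rotation":[0,0,0],"fingers":0},
  {"offset":[0,0,40],"rotation":[0,0,0],"fingers":0},
  {"offset":[0,0,35],"rotation":[0,0,0],"fingers":0},
  {"offset":[0,0,0],"rotation":[0,0,0],"fingers":0},
])

```text
time: 2.15
tool_pos: [0.5003, 0.1185, 0.0526]
tool_rot: [[0.923, -0.384, -0.009], [-0.384, -0.923, -0.005], [-0.007, 0.008, -1.0]]
ft_force: [-0.3, -0.1, -0.2]
finger_gap: -0.0001
```

Run:
```python
from h import *
s=sense(); p,d=snapshot('wrist'); print(s['tool_pos'])
q,_=snapshot('scene')
a=cv2.resize(p[150:400,180:400,::-1],(396,450)); b=cv2.resize(q[180:330,250:382,::-1],(396,450))
cv2.imwrite('pics/w2.png',np.hstack([a,b]))
```

```text
[0.50029087 0.11852377 0.05264706]
```

View pics/w2.png

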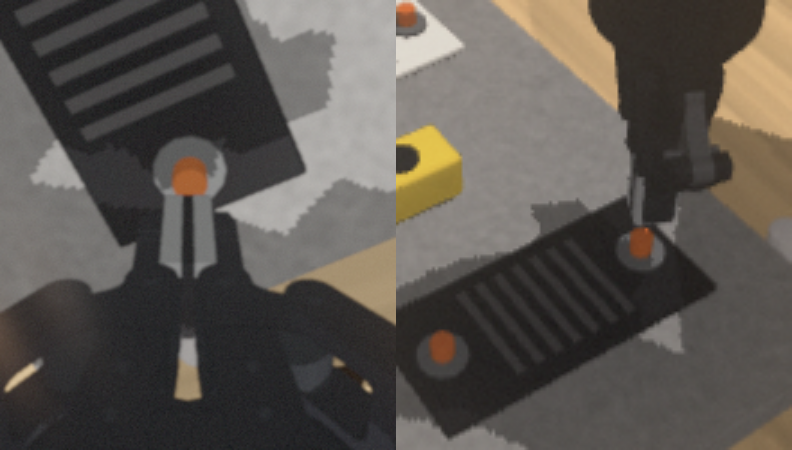

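Laterally the fingers are about 4.5 mm short along tool x. The left-right alignment is good. I'll correct that and go down to the pin.

drive_tool([
  {"offset":[4.5,0,0],"rotation":[0,0,0],"fingers":0},
  {"offset":[0,0,4],"rotation":[0,0,0],"fingers":0},
  {"offset":[0,0,4],"rotation":[0,0,0],"fingers":0},
  {"offset":[0,0,0],"rotation":[0,0,0],"fingers":0},
])

```text
time: 2.65
tool_pos: [0.5075, 0.1182, 0.0484]
tool_rot: [[0.923, -0.384, -0.0], [-0.384, -0.923, 0.0], [-0.0, -0.0, -1.0]]
ft_force: [-0.1, -0.1, 0.9]
finger_gap: -0.0
```

drive_tool([
  {"offset":[-2.2,2.2,0],"rotation":[0,0,0],"fingers":0},
  {"offset":[0,0,5],"rotation":[0,0,0],"fingers":0},
  {"offset":[0,0,4],"rotation":[0,0,0],"fingers":0},
  {"offset":[0,0,4],"rotation":[0,0,0],"fingers":0},
  {"offset":[0,0,0],"rotation":[0,0,0],"fingers":0},
])

```text
time: 3.15
tool_pos: [0.5047, 0.117, 0.0349]
tool_rot: [[0.923, -0.384, -0.001], [-0.384, -0.923, -0.0], [-0.0, 0.001, -1.0]]
ft_force: [0.6, 0.4, 0.1]
finger_gap: 0.0
```

drive_tool([
  {"offset":[0,0,2],"rotation":[0,0,0],"fingers":0},
  {"offset":[0,0,2],"rotation":[0,0,0],"fingers":0},
  {"offset":[0,0,2],"rotation":[0,0,0],"fingers":0},
])

```text
time: 3.45
tool_pos: [0.5048, 0.117, 0.0298]
tool_rot: [[0.924, -0.383, 0.0], [-0.383, -0.924, -0.0], [0.0, 0.0, -1.0]]
ft_force: [-2.0, 0.1, 6.4]
finger_gap: -0.0003
```

drive_tool([
  {"offset":[0,0,1],"rotation":[0,0,0],"fingers":0},
  {"offset":[0,0,0],"rotation":[0,0,0],"fingers":0},
])

```text
time: 3.65
tool_pos: [0.5048, 0.117, 0.0286]
tool_rot: [[0.924, -0.384, -0.0], [-0.384, -0.924, -0.0], [0.0, 0.0, -1.0]]
ft_force: [-1.5, 0.5, 4.3]
finger_gap: 0.0003
```

drive_tool([
  {"offset":[0,0,1],"rotation":[0,0,0],"fingers":0},
  {"offset":[0,0,0.5],"rotation":[0,0,0],"fingers":0},
  {"offset":[0,0,0],"rotation":[0,0,0],"fingers":0},
])

```text
time: 3.95
tool_pos: [0.5048, 0.1171, 0.0275]
tool_rot: [[0.924, -0.383, 0.0], [-0.383, -0.924, -0.0], [0.0, 0.0, -1.0]]
ft_force: [-1.1, 0.1, 7.9]
finger_gap: 0.0004
```

drive_tool([
  {"offset":[0,0,0.5],"rotation":[0,0,0],"fingers":0},
  {"offset":[0,0,0.5],"rotation":[0,0,0],"fingers":0},
  {"offset":[0,0,0],"rotation":[0,0,0],"fingers":0},
])

```text
time: 4.25
tool_pos: [0.5049, 0.117, 0.0274]
tool_rot: [[0.924, -0.383, 0.0], [-0.383, -0.924, -0.0], [0.0, 0.0, -1.0]]
ft_force: [-5.3, -0.9, 14.1]
finger_gap: 0.0002
```

The pin stopped solidly: z stayed at 27.4 mm while the force rose to 14 N. Now I lift and go to the far pin.

drive_tool([
  {"offset":[0,0,-10],"rotation":[0,0,0],"fingers":0},
  {"offset":[0,0,-20],"rotation":[0,0,0],"fingers":0},
  {"offset":[36,-16.5,-5],"rotation":[0,0,0],"fingers":0},
  {"offset":[36,-16.5,0],"rotation":[0,0,0],"fingers":0},
  {"offset":[36,-16.3,0],"rotation":[0,0,0],"fingers":0},
])

```text
time: 4.75
tool_pos: [0.6251, 0.1213, 0.0615]
tool_rot: [[0.924, -0.383, 0.001], [-0.383, -0.924, 0.001], [0.001, -0.001, -1.0]]
ft_force: [1.0, -0.6, -0.7]
finger_gap: 0.0
```

drive_tool([
  {"offset":[0,0,0],"rotation":[0,0,0],"fingers":0},
  {"offset":[0,0,0],"rotation":[0,0,0],"fingers":0},
])

```text
time: 4.95
tool_pos: [0.6233, 0.1208, 0.0598]
tool_rot: [[0.923, -0.385, -0.002], [-0.385, -0.923, -0.0], [-0.001, 0.001, -1.0]]
ft_force: [-0.5, -0.2, 0.3]
finger_gap: -0.0002
```

Run:
```python
from h import *
s=sense(); p,d=snapshot('wrist'); print(s['tool_pos'])
q,_=snapshot('scene')
a=cv2.resize(p[150:400,180:400,::-1],(396,450)); b=cv2.resize(q[200:350,230:362,::-1],(396,450))
cv2.imwrite('pics/w3.png',np.hstack([a,b]))
```

```text
[0.62331776 0.12077569 0.05976549]
```

View pics/w3.png

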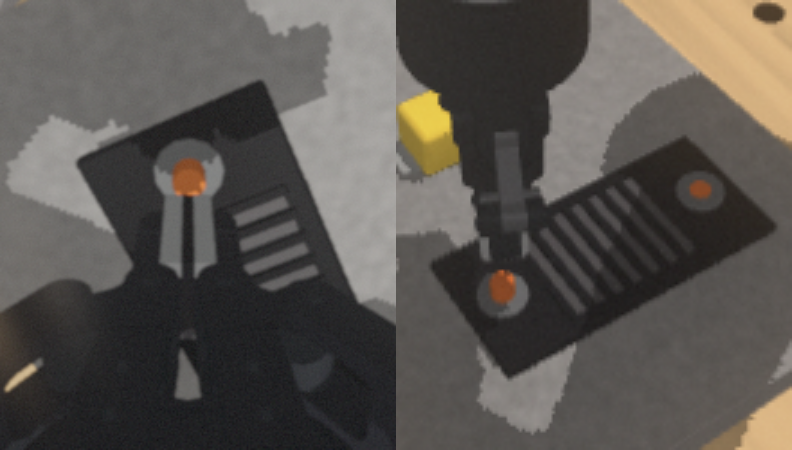

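In the right half the near pin is flush, at (700,190). The tool is centred over the far pin, at (188,178) in the left half. Next I go down 59.8 → 27.

drive_tool([
  {"offset":[0,0,7],"rotation":[0,0,0],"fingers":0},
  {"offset":[0,0,7],"rotation":[0,0,0],"fingers":0},
  {"offset":[0,0,5],"rotation":[0,0,0],"fingers":0},
  {"offset":[0,0,3],"rotation":[0,0,0],"fingers":0},
  {"offset":[0,0,2],"rotation":[0,0,0],"fingers":0},
])

```text
time: 5.55
tool_pos: [0.6231, 0.1211, 0.0364]
tool_rot: [[0.924, -0.383, -0.001], [-0.383, -0.924, -0.0], [-0.001, 0.001, -1.0]]
ft_force: [-2.3, 0.4, 5.5]
finger_gap: -0.0002
```

drive_tool([
  {"offset":[0,0,2],"rotation":[0,0,0],"fingers":0},
  {"offset":[0,0,2],"rotation":[0,0,0],"fingers":0},
  {"offset":[0,0,1],"rotation":[0,0,0],"fingers":0},
  {"offset":[0,0,0],"rotation":[0,0,0],"fingers":0},
])

```text
time: 5.95
tool_pos: [0.6232, 0.1211, 0.0327]
tool_rot: [[0.924, -0.383, -0.0], [-0.383, -0.924, -0.0], [-0.0, 0.0, -1.0]]
ft_force: [-2.2, -0.4, 5.3]
finger_gap: -0.0001
```

drive_tool([
  {"offset":[0,0,2],"rotation":[0,0,0],"fingers":0},
  {"offset":[0,0,2],"rotation":[0,0,0],"fingers":0},
  {"offset":[0,0,1],"rotation":[0,0,0],"fingers":0},
  {"offset":[0,0,0.5],"rotation":[0,0,0],"fingers":0},
  {"offset":[0,0,0],"rotation":[0,0,0],"fingers":0},
])

```text
time: 6.45
tool_pos: [0.6232, 0.1211, 0.0276]
tool_rot: [[0.924, -0.383, -0.0], [-0.383, -0.924, -0.0], [-0.0, 0.0, -1.0]]
ft_force: [-4.0, 0.7, 7.4]
finger_gap: -0.0001
```

drive_tool([
  {"offset":[0,0,0.5],"rotation":[0,0,0],"fingers":0},
  {"offset":[0,0,0.5],"rotation":[0,0,0],"fingers":0},
  {"offset":[0,0,0],"rotation":[0,0,0],"fingers":0},
])

```text
time: 6.75
tool_pos: [0.6232, 0.1211, 0.0275]
tool_rot: [[0.924, -0.383, -0.0], [-0.383, -0.924, -0.0], [0.0, 0.0, -1.0]]
ft_force: [-5.5, 0.1, 11.7]
finger_gap: -0.0003
```

It stopped solidly at 27.5 mm. I'll lift straight up, back away and check.

drive_tool([
  {"offset":[0,0,-10],"rotation":[0,0,0],"fingers":0},
  {"offset":[0,0,-35],"rotation":[0,0,0],"fingers":0},
  {"offset":[0,0,-40],"rotation":[0,0,0],"fingers":0},
  {"offset":[-35,-25,-20],"rotation":[0,0,0],"fingers":0},
  {"offset":[-35,-25,0],"rotation":[0,0,0],"fingers":0},
])

```text
time: 7.25
tool_pos: [0.5805, 0.1953, 0.1348]
tool_rot: [[0.923, -0.386, 0.009], [-0.386, -0.923, 0.004], [0.006, -0.007, -1.0]]
ft_force: [1.0, 1.1, -0.7]
finger_gap: -0.0
```

drive_tool([
  {"offset":[-35,-25,0],"rotation":[0,0,0],"fingers":0},
  {"offset":[-35,-25,0],"rotation":[0,0,0],"fingers":0},
  {"offset":[-20,-15,0],"rotation":[0,0,0],"fingers":0},
  {"offset":[0,0,0],"rotation":[0,0,0],"fingers":0},
  {"offset":[0,0,0],"rotation":[0,0,0],"fingers":0},
])

```text
time: 7.75
tool_pos: [0.5198, 0.2893, 0.1306]
tool_rot: [[0.924, -0.383, 0.001], [-0.383, -0.924, 0.0], [0.0, -0.001, -1.0]]
ft_force: [0.7, 0.5, -0.3]
finger_gap: -0.0
```

Run:
```python
from h import *
s=sense(); q,_=snapshot('scene'); print(s['tool_pos'],s['ft_force'])
cv2.imwrite('pics/s4.png',cv2.resize(q[150:350,150:400,::-1],(750,600)))
b=cv2.imread('pics/scene0.png')
print('white near/far diff',np.abs(q[176:200,242:264,::-1].astype(int)-b[176:200,242:264]).mean(),np.abs(q[198:224,184:208,::-1].astype(int)-b[198:224,184:208]).mean())
```

```text
[0.51981719 0.28925488 0.13055145] [ 0.73448416  0.46719001 -0.25997731]
white near/far diff 24.647727272727273 24.91292735042735
```

View pics/s4.png

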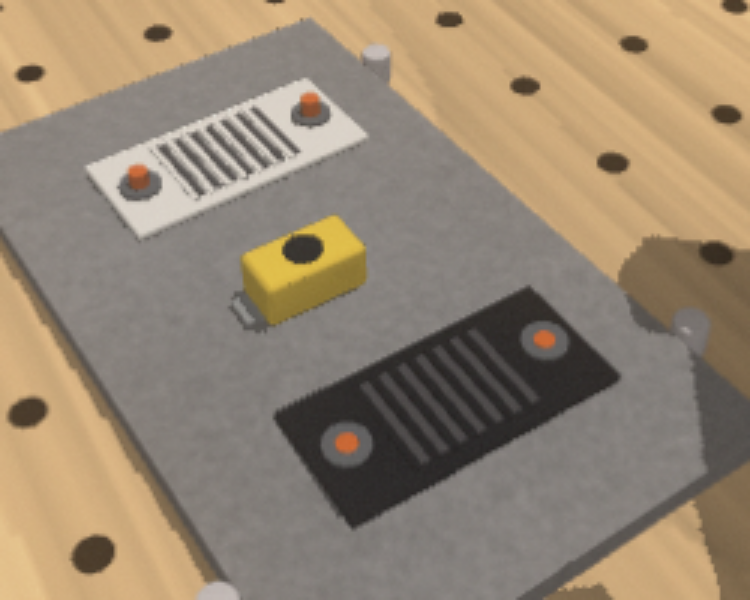

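Both black pins, at (346,443) and (544,339), are flush. Both white pins, at (138,177) and (310,104), are standing. The pixel difference around the white pins is larger than expected, so I'll compare their positions before handing in.

Run:
```python
from h import *
q,_=snapshot('scene'); b=cv2.imread('pics/scene0.png'); q=q[:,:,::-1].copy()
print(b[176:200,242:264].mean((0,1)),q[176:200,242:264].mean((0,1)), b.mean(),q.mean())
for im in(b,q):
    m=cv2.inRange(cv2.cvtColor(im,cv2.COLOR_BGR2HSV),(3,110,60),(16,255,255))
    for x,y in((196,211),(253,187)):
        v,u=np.nonzero(m[y-14:y+14,x-14:x+14]); print(u.mean()+x-14,v.mean()+y-14,v.min()+y-14,v.max()+y-14,len(u))
g=[cv2.cvtColor(i[165:235,175:275],cv2.COLOR_BGR2GRAY).astype(np.float32) for i in(b,q)]
print(cv2.phaseCorrelate(*g))
for x,y in((196,211),(253,187)): print([i[y-9:y+9,x].tolist() for i in (cv2.cvtColor(b,6),cv2.cvtColor(q,6))])
c=np.hstack([cv2.resize(i[165:235,175:275],(400,280),interpolation=0) for i in(b,q)]); cv2.imwrite('pics/cmp.png',c)
```

```text
[134.4375     143.61174242 154.31439394] [157.90909091 168.58143939 180.78409091] 114.56635204081633 124.64527777777778
195.72340425531914 208.59574468085106 205 212 47
253.0 184.5 181 188 46
195.72340425531914 208.59574468085106 205 212 47
252.95555555555558 184.42222222222222 181 188 45
((0.023702984704456753, 0.03451355074348328), 1.0013088604476716)
[[181, 180, 167, 124, 113, 113, 103, 81, 78, 78, 76, 87, 87, 81, 81, 168, 179, 183], [212, 213, 194, 146, 134, 131, 121, 96, 90, 92, 93, 102, 105, 97, 98, 197, 210, 212]]
[[180, 182, 165, 126, 114, 112, 94, 82, 78, 78, 78, 89, 89, 77, 98, 170, 181, 182], [211, 212, 193, 147, 135, 134, 112, 96, 92, 93, 92, 104, 104, 90, 112, 201, 211, 213]]
```

View pics/cmp.png

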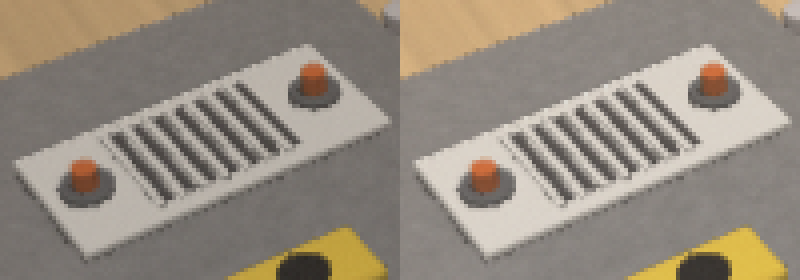

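The difference is only overall brightness: the white pins' image positions are unchanged to within 0.1 px.

```bash
python3 -c "
from cell import *
print(finish_job())"
```

```text
the job is handed in; nothing more can be done
None
```

I pushed both of the black grille's center pins fully home with the shut fingers, then backed the arm away and handed the job in at about 8 s of the 32 s allowed.

- **Black pins:** each stopped solidly, the tool holding at 27.4 mm (near) and 27.5 mm (far) while the vertical force rose to 14 N and 12 N. The last picture shows both flush with their heads.
- **White pins:** neither was touched. Their positions in the scene camera match the start within 0.1 px. A raw pixel comparison first showed a difference there, but the last picture is simply brighter overall.
- **Robot:** it was clear of everything, at 0.13 m height with force readings under 1 N.

One small disagreement: the cameras gave pin positions that differed by 1 to 2 mm. That is within their calibration, and the fingers met both black pins squarely.

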